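# Snap the insulating cap onto a battery terminal

### The job

On top of the battery module, one terminal is a steel snap post with sprung balls around it (the other is a flat hexagon bolt head): take the wider of the two black caps and lower it over the snap post, where you will feel it meet the balls, then press it down until it clicks past them and sits flat and fully home on the steel flange. Keep pressing firmly after the click, with about 10 N or a little more, and finish like that, still gripping the cap and pushing it down. Leave the narrower cap where it is.

Things in the scene. Friction and masses are not known exactly. Their poses are not given: they have to be found in the camera images.
- cap: The wider round black plastic cap, standing on the bench open side down: 38 mm diameter, 32 mm high, about 40 g (28 to 56 g), closed flat top, mouth underneath with an inner lip (bore 18 mm, lip 3 mm thick). Origin: centre of its underside, z up. It is round, so its yaw does not matter.
- small_cap: The narrower round black cap, 26 mm diameter, 32 mm high, standing on the bench; does not fit. To be left alone. Origin: centre of its underside.
- pack: The battery module, fixed to the bench: grey cell block 150 mm (its x) by 246 mm (its y) by 100 mm high with cream end plates; its yaw differs from start to start. The two terminals stand on its flat top, 75 mm either side of its middle along its y axis. Origin: centre of its underside. A loose steel nut lies near the middle of its top.
- snap_post: The snap terminal, fixed on the module: black square foot 56 x 56 x 12 mm, on it a steel flange of 42 mm diameter and 3 mm height, and an upright steel pin of 14 mm diameter, its last 10 mm tapering to 6 mm. Four sprung steel balls bulge from it (22 mm across them). Origin: centre of the foot's underside, 100 mm above the bench. Either end of the module can carry it.
- post_seat (a point): Centre of the flange's top face, on the pin's axis, 15 mm above the foot's underside, z up. The cap is home with its underside on this face. Its lip meets the balls when the underside is about 13 mm above the face; the push peaks (about 10 to 15 N) 11 to 10 mm above it and falls to nothing by 5 mm, where the balls snap over the lip and draw the cap down; it then stops hard on the flange.
- post_tip (a point): Top end of the snap post's pin, 23 mm above the flange's top face.
- bolt_post: The other terminal on the module: same black foot and flange, but with a broad flat-topped hexagon bolt head (37 mm across corners, 12 mm high) in place of the pin, 27 mm high in all; no cap goes here. Origin: centre of the foot's underside.
Not all that is in view belongs to the job. Leave any green look-alike of the cap alone.

How it is judged:
By the outcome, as a careful person would: the job done as asked, in the order asked, and still so for the second after the job is handed in, while the arm keeps its last pose, push and grip.
It also fails if it takes over 58 s, if anything falls off the work surface, if the arm or the gripper's body presses on something with over 40 N, if the wrist force passes 120 N, or if a joint passes its speed limit or range.

### The arm

A 7-joint arm with a two-finger parallel gripper is mounted at the origin on the work surface. World frame = base frame: x ahead of the robot, y to its left, z up, the work surface at z = 0. Lengths are in m, angles in rad, forces in N, time in s.
With the tool pointing down it reaches from about 0.4 to 0.9 m from the base axis. Payload 5.6 kg.
Tool frame: the origin (TCP) lies at the very end of the fingers, on their centre line; the grasp point (between the pads) lies 19 mm behind it (grip_depth is the distance from the TCP to the grasp point, in m); z points along the fingers, y is the line along which they close (so a half turn about z gives the same grasp; the last joint's range is limited). The gripper opens to 92 mm and grips with 3 to 60 N. Pads are 20 mm wide; open, the fingers measure 128 mm over their backs; the gripper's body (75 mm by 189 mm) begins 69 mm behind the grasp point.
Start: joints at [-1.265, 0.468, -0.012, 1.603, 0.006, 1.071, -0.056], TCP at [0.222, 0.611, 0.215] pointing down, gripper open.
Joint ranges: [-2.53, 2.53], [-0.31, 2.02], [-1.57, 1.55], [0.28, 2.44], [-1.29, 4.43], [0.15, 1.84], [-2.92, 2.92]. Speed limits (rad/s): [2.57, 2.57, 3.14, 3.14, 3.14, 3.14, 3.14].

### API

Orientations are given as a unit quaternion [x, y, z, w].
In Python, from cell import * gives the robot as it stands.
- The arm moves only by the tool move_arm, never from a script. Its argument "series" is a list of rows, each a list of 5 numbers: the opening, from 0 (shut) to 1 (fully open), then the shift along the tool's x, y, z in cm, then the turn about the tool's z in rad. A call has 1 to 5 rows; each row shifts and turns the commanded pose from where the row before left it, along the tool's axes as they then stand; what a row does not reach is not made up. A row lasts 1/10 s, in which the tool goes at most 50 mm and 8.59 degrees, less where a joint would pass 70% of its speed; a pose out of reach is approached as far as the arm can. A call is refused whole if a number of a shift passes 5 or a number of a turn 0.15, either way. A call with a gripper value outside its range is refused whole. The fingers move at their own pace and stop on an object; "force" is the grip in N (left out, the last holds). Time passes only in rows, so rows that do not move let the fingers close. It gives the time, the measured TCP pose, the force, the opening and the grip force at its end, in the units of the state.
- observe(): the state, without advancing time (a new reading comes with each control period).
- grab_frame(name): name is "scene" or "top"; returns a dict with "img" (400x640x3 uint8, red, green, blue), "depth" (400x640 float32, m along the optical axis (not along the pixel's ray), 0 where there is no reading), "fovy" (degrees; the focal length in pixels is half the picture's height over the tangent of half this angle, whatever the lens; pixels are square), "cx", "cy" (the principal point, pixels), "position" and "rotation" of the camera in the world. Camera axes: x right, y down, z forward; pixel columns grow to the right and rows downward; lengths in m; the calibration is good to about 2 mm. A picture is of the moment at which its call begins.
- job_done(): hands the job in; it is judged then, once.
The state is a dict: "time_s": time; "joint_pos": joint angles; "dq": joint speeds; "effort": joint torques, N m; "tcp_pos": TCP position; "ee_rot": TCP orientation; "contact_force": force on the tool from outside, world axes, zero at the start; "torque": the same for the moment, N m; "width": opening from 0.0 (shut) to 1.0 (fully open); "finger_force": force on a finger pad.
Only numpy, scipy, OpenCV 4.12 (cv2) and the standard library are available. Lean on these libraries where they do the work, as an engineer would, in place of code of your own. Each camera call takes 0.05 s, during which the arm holds its last target. There are 200 camera calls.

## Working session

There is one attempt and no reset: what is moved stays moved. The work goes in short steps, Python scripts to look and compute and a tool call to move; the robot and the scene stay as the last step left them, time stands still between calls to the robot, and variables do not carry over. Pictures are saved under pics/ and viewed, at most 10 in all, crops included, and the job is handed in when it is done.

Besides the shell and the picture viewer there is one more tool, called in YAML: its name, and indented under it one key for each argument. move_arm: Moves the arm, as the interface text tells. Its arguments: {"type":"object","properties":{"series":{"type":"array","items":{"type":"array","items":{"type":"number"}}},"force":{"type":"number"}},"required":["series"]}

```bash
mkdir -p pics; cat > h.py <<'E'
from cell import *
import numpy as np, cv2
def snap(n,f):
    d=grab_frame(n); cv2.imwrite('pics/'+f+'.png',d['img'][:,:,::-1]); np.save('pics/'+f+'.npy',d,allow_pickle=True); return d
def load(f): return np.load('pics/'+f+'.npy',allow_pickle=True).item()
def world(d,u,v,z=None):
    f=200/np.tan(np.radians(d['fovy'])/2); R=np.array(d['rotation']); p=np.array(d['position'])
    r=R@np.array([(u-d['cx'])/f,(v-d['cy'])/f,1])
    t=d['depth'][int(v),int(u)] if z is None else (z-p[2])/r[2]
    return p+t*r
E
python3 - <<'E'
from h import *
for n in('scene','top'):
    d=snap(n,n+'0'); print(n,d['fovy'],d['position'],d['rotation'])
print(observe())
E
```

```text
scene 53.19912018732904 [ 1.06329287 -0.43782094  0.57492111] [ 0.79792655  0.39037761 -0.19863164 -0.41408214]
top 47.873944015431505 [ 0.43176867 -0.04757606  0.97540665] [-0.70153508  0.71021438 -0.04349497  0.03939862]
{'time_s': 0.1, 'joint_pos': array([-1.26502037,  0.46831   , -0.01160263,  1.603518  ,  0.00602699,
        1.07140755, -0.05632973]), 'dq': array([-2.01172846e-03, -2.47114769e-03,  3.31058169e-05, -1.80219770e-03,
       -1.29331759e-03, -1.44274023e-03,  8.14910183e-04]), 'effort': array([ 1.03727929e-03, -5.21646881e+01, -1.22907740e-02, -2.44369447e+01,
       -5.67479013e-02,  1.40075406e-02,  4.86786462e-05]), 'tcp_pos': array([0.22202788, 0.61034621, 0.21372766]), 'ee_rot': array([ 1.73545499e-01,  9.84825524e-01, -8.01434443e-04, -7.03160331e-05]), 'contact_force': array([ 0.32167429,  0.23001527, -0.18499549]), 'torque': array([ 0.00668925,  0.01706891, -0.00526851]), 'finger_force': 0.0, 'width': 1.0010400941330042}
```

View pics/scene0.png

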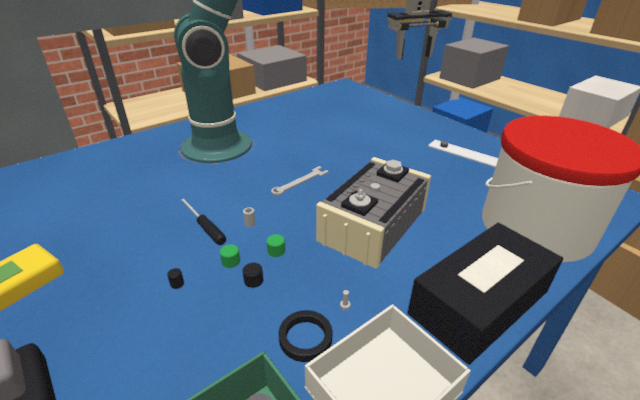

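View pics/top0.png

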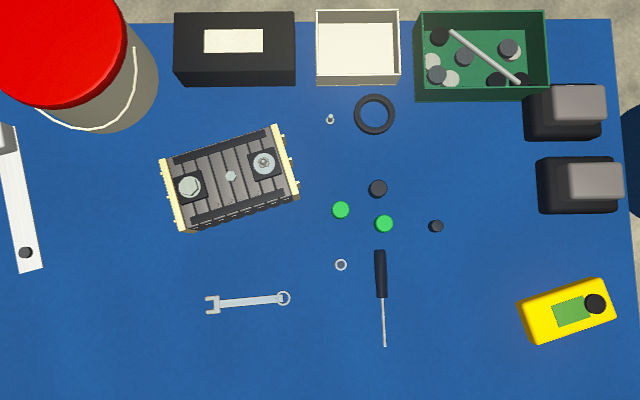

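The scene shows the wide black cap at scene (253,275) / top (377,189) and the narrow black cap at scene (176,278) / top (436,226). The green look-alikes are at top (341,209) and (384,223). The snap post is at top (263,163) and the bolt head at top (190,186). The cap at top (377,189) fits because it is black and the wider of the two. I'll confirm this in an enlarged crop.

```bash
sed -i "s/R=np.array(d\['rotation'\])/R=Rot.from_quat(d['rotation']).as_matrix()/; 1i from scipy.spatial.transform import Rotation as Rot" h.py
python3 - <<'E'
from h import *
d=load('top0'); s=load('scene0'); im=d['img'][:,:,::-1]
a=cv2.resize(im[165:245,325:455],None,fx=6,fy=6,interpolation=2); b=cv2.resize(im[125:200,225:305],None,fx=6,fy=6,interpolation=2)
cv2.imwrite('pics/crA.png',a)
c=cv2.resize(s['img'][180:300,160:420,::-1],None,fx=3,fy=3,interpolation=2)
cv2.imwrite('pics/crB.png',b)
cv2.imwrite('pics/crC.png',c)
for u,v in((377,189),(436,226),(263,163),(190,186)): print(u,v,world(d,u,v))
def blob(d,box,zs):  # centroid of points in height band
    x0,y0,x1,y1=box
    P=np.array([world(d,u,v) for v in range(y0,y1) for u in range(x0,x1)])
    m=(P[:,2]>zs[0])&(P[:,2]<zs[1]); Q=P[m]; print(m.sum(),Q.mean(0),np.ptp(Q,axis=0),(Q.max(0)+Q.min(0))/2)
blob(d,(362,175,393,205),(.026,.04)); blob(s,(238,258,268,292),(.026,.04)); blob(d,(425,215,448,238),(.026,.04))
blob(d,(248,148,280,180),(.1195,.2)); blob(s,(335,180,385,222),(.1195,.2))
blob(d,(248,148,280,180),(.130,.2));blob(s,(335,180,385,222),(.130,.2))
E
```

```text
377 189 [ 0.55693712 -0.19467916  0.03420392]
436 226 [ 0.47736276 -0.31521707  0.03611734]
263 163 [0.5950346  0.03526511 0.13877275]
190 186 [0.55497958 0.17570931 0.1241984 ]
247 [ 0.55928679 -0.19746018  0.03292706] [0.03461714 0.03643909 0.00957582] [ 0.55931052 -0.19838509  0.03177428]
252 [ 0.56172867 -0.20018564  0.03124384] [0.03768957 0.03666593 0.0079461 ] [ 0.55942644 -0.19922617  0.03013924]
124 [ 0.47852579 -0.31789424  0.0326879 ] [0.02317565 0.02636722 0.01125309] [ 0.47857801 -0.31850327  0.03204005]
87 [0.5977833  0.03513723 0.13121302] [0.02012496 0.0327027  0.02118601] [0.59875481 0.03806416 0.13085134]
76 [0.60176697 0.0316244  0.12887594] [0.01663895 0.01891764 0.01848492] [0.60049179 0.03318567 0.12930637]
46 [0.59837426 0.03482134 0.13447605] [0.01555963 0.01522099 0.01141663] [0.59860686 0.03414956 0.13573603]
26 [0.60051896 0.03281938 0.13413493] [0.01345007 0.00859989 0.00803602] [0.60152696 0.03314558 0.13453082]
```

View pics/crA.png

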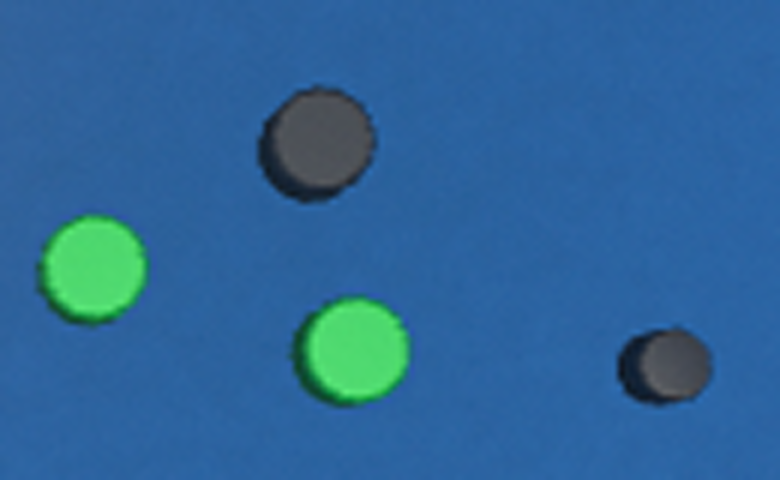

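View pics/crB.png

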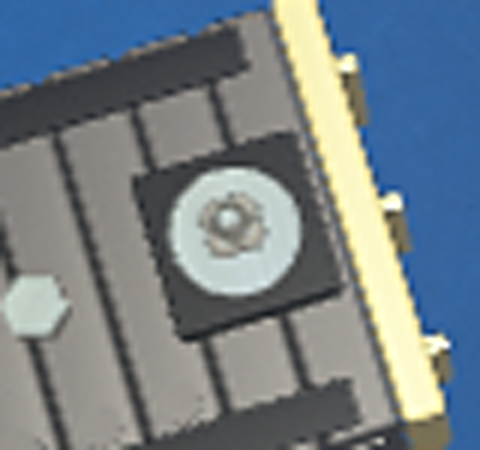

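View pics/crC.png

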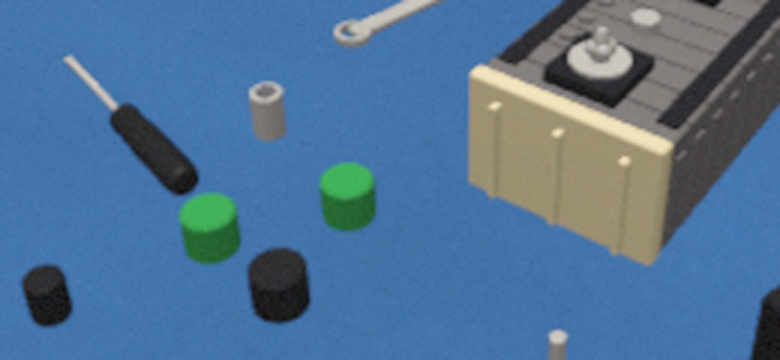

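Crop A: the wide black cap's top face is centred at crop (325,140), i.e. top (378.7,187.9), clearly wider than the narrow one at crop (675,365). Crop B: the flange centre is at (234,231) and the pin tip at (229,217). Crop C (scene view): cap top centre is at (279,262), flange at (600,58) and pin tip at (603,36).

```bash
python3 - <<'E'
from h import *
d=load('top0'); s=load('scene0')
w=lambda c,u,v,k,x0,y0,z: world(c,x0+(u+.5)/k-.5,y0+(v+.5)/k-.5,z)
print('cap',w(d,325,140,6,325,165,.032),w(s,279,262,3,160,180,.032))
print('small',w(d,675,365,6,325,165,.032),'g',w(d,94,268,6,325,165,.032),w(d,358,350,6,325,165,.032))
print('flange',w(d,234,231,6,225,125,.115),w(s,600,58,3,160,180,.115))
print('tip',w(d,229,217,6,225,125,.138),w(s,603,30,3,160,180,.138))
R=Rot.from_quat(observe()['ee_rot']).as_matrix(); print(R)
E
```

```text
cap [ 0.55949697 -0.19879644  0.032     ] [ 0.55778386 -0.19560536  0.032     ]
small [ 0.4787555  -0.31871894  0.032     ] g [ 0.51521486 -0.11642841  0.032     ] [ 0.48535542 -0.20808115  0.032     ]
flange [0.5994965  0.03648872 0.115     ] [0.59990027 0.03486    0.115     ]
tip [0.59950692 0.03581203 0.138     ] [0.60070335 0.03470973 0.138     ]
[[-9.39763909e-01  3.41823962e-01 -4.16668729e-04]
 [ 3.41824187e-01  9.39762635e-01 -1.55414013e-03]
 [-1.39672633e-04 -1.60295225e-03 -9.99998706e-01]]
```

move_arm:
  series:
    - [1, -3.3, -3.58, 0, 0]
    - [1, -3.3, -3.58, 0, 0]
    - [1, -3.3, -3.58, 0, 0]
    - [1, -3.3, -3.58, 0, 0]
    - [1, -3.3, -3.58, 0, 0]
  force: 40

```text
time_s: 0.6
tcp_pos: [0.3164, 0.3841, 0.2143]
ee_rot: [0.173, 0.985, -0.0, -0.0]
contact_force: [1.5, -0.6, -0.2]
width: 0.997
finger_force: 0.0
```

move_arm:
  series:
    - [1, -3.3, -3.58, 0, 0]
    - [1, -3.3, -3.58, 0, 0]
    - [1, -3.3, -3.58, 0, 0]
    - [1, -3.3, -3.58, 0, 0]
    - [1, -3.3, -3.58, 0, 0]

```text
time_s: 1.1
tcp_pos: [0.4102, 0.1597, 0.2146]
ee_rot: [0.173, 0.985, 0.0, 0.0]
contact_force: [-0.3, -0.2, -0.1]
width: 0.998
finger_force: 0.0
```

move_arm:
  series:
    - [1, -3.3, -3.58, 0, 0]
    - [1, -3.3, -3.58, 0, 0]
    - [1, -3.3, -3.58, 0, 0]
    - [1, -3.3, -3.58, 0, 0]
    - [1, -3.3, -3.58, 0, 0]

```text
time_s: 1.6
tcp_pos: [0.5041, -0.0648, 0.2146]
ee_rot: [0.173, 0.985, 0.0, 0.0]
contact_force: [1.2, 0.2, 0.1]
width: 1.001
finger_force: 0.0
```

move_arm:
  series:
    - [1, -3.3, -3.58, 0, 0]
    - [1, -3.3, -3.58, 0, 0]
    - [1, -3.3, -3.58, 0, 0]
    - [1, 0, 0, 0, 0]
    - [1, 0, 0, 0, 0]

```text
time_s: 2.1
tcp_pos: [0.5595, -0.1987, 0.2137]
ee_rot: [0.175, 0.985, -0.0, -0.001]
contact_force: [0.4, 0.7, -0.5]
width: 0.997
finger_force: 0.0
```

move_arm:
  series:
    - [1, 0, 0, 4, 0]
    - [1, 0, 0, 4, 0]
    - [1, 0, 0, 4, 0]
    - [1, 0, 0, 3, 0]
    - [1, 0, 0, 2, 0]

```text
time_s: 2.6
tcp_pos: [0.5586, -0.1946, 0.0422]
ee_rot: [0.172, 0.985, 0.001, -0.002]
contact_force: [-0.1, 0.2, -0.1]
width: 1.003
finger_force: 0.0
```

move_arm:
  series:
    - [1, 0, 0, 1.5, 0]
    - [1, 0, 0, 1, 0]
    - [1, 0, 0, 0.8, 0]
    - [1, 0, 0, 0.4, 0]
    - [1, 0, 0, 0, 0]

```text
time_s: 3.1
tcp_pos: [0.5603, -0.1977, 0.0077]
ee_rot: [0.174, 0.985, 0.0, 0.0]
contact_force: [1.3, 0.2, 1.3]
width: 1.001
finger_force: 0.0
```

move_arm:
  series:
    - [1, 0, 0, 0.1, 0]
    - [0.2, 0, 0, 0, 0]
    - [0.2, 0, 0, 0, 0]
    - [0.2, 0, 0, 0, 0]
    - [0.2, 0, 0, 0, 0]
  force: 50

```text
time_s: 3.6
tcp_pos: [0.5603, -0.1978, 0.0068]
ee_rot: [0.174, 0.985, 0.0, 0.0]
contact_force: [0.9, 0.5, 1.0]
width: 0.675
finger_force: 0.0
```

move_arm:
  series:
    - [0.2, 0, 0, 0, 0]
    - [0.2, 0, 0, 0, 0]
    - [0.2, 0, 0, 0, 0]
    - [0.2, 0, 0, 0, 0]
    - [0.2, 0, 0, 0, 0]

```text
time_s: 4.1
tcp_pos: [0.5601, -0.1978, 0.0066]
ee_rot: [0.174, 0.985, -0.0, 0.0]
contact_force: [0.2, 0.0, -0.0]
width: 0.4
finger_force: 50.0
```

move_arm:
  series:
    - [0.2, 0, 0, -1, 0]
    - [0.2, 0, 0, -4, 0]
    - [0.2, 0, 0, -4, 0]
    - [0.2, 0, 0, -4, 0]
    - [0.2, 0, 0, -4, 0]

```text
time_s: 4.6
tcp_pos: [0.5598, -0.1978, 0.1789]
ee_rot: [0.174, 0.985, 0.0, 0.0]
contact_force: [0.2, 0.5, 0.7]
width: 0.405
finger_force: 50.0
```

move_arm:
  series:
    - [0.2, 0, 0, -3, 0]
    - [0.2, 0, 0, -0.8, 0]
    - [0.2, 0, 0, 0, 0]
    - [0.2, 0.4, 2.3, 0, 0]
    - [0.2, 0.7, 3.9, 0, 0]

```text
time_s: 5.1
tcp_pos: [0.5693, -0.138, 0.2129]
ee_rot: [0.176, 0.984, -0.001, -0.001]
contact_force: [2.0, 0.2, -1.3]
width: 0.401
finger_force: 50.0
```

move_arm:
  series:
    - [0.2, 0.7, 3.9, 0, 0]
    - [0.2, 0.7, 3.9, 0, 0]
    - [0.2, 0.7, 3.9, 0, 0]
    - [0.2, 0.7, 3.4, 0, 0]
    - [0.2, 0.4, 2.0, 0, 0]

```text
time_s: 5.6
tcp_pos: [0.5982, 0.0397, 0.212]
ee_rot: [0.172, 0.985, -0.0, -0.002]
contact_force: [-0.5, 0.2, -0.9]
width: 0.404
finger_force: 50.0
```

move_arm:
  series:
    - [0.2, 0, 0, 0, 0]
    - [0.2, 0, 0, 0, 0]
    - [0.2, 0, 0, 1, 0]
    - [0.2, 0, 0, 1, 0]
    - [0.2, 0, 0, 0, 0]

```text
time_s: 6.1
tcp_pos: [0.5979, 0.0346, 0.1924]
ee_rot: [0.175, 0.985, -0.001, -0.002]
contact_force: [-0.3, -0.6, -0.3]
width: 0.403
finger_force: 50.0
```

```bash
python3 - <<'E'
from h import *
s=snap('scene','scene1'); d=snap('top','top1'); o=observe(); print(o['tcp_pos'],o['contact_force'],o['width'],o['finger_force'])
cv2.imwrite('pics/crD.png',cv2.resize(s['img'][110:240,300:440,::-1],None,fx=5,fy=5,interpolation=2)[:600])
E
```

```text
[0.59901483 0.03503925 0.19398633] [-0.50851012 -0.05361471 -0.8491746 ] 0.397986781899443 49.999776827171445
```

View pics/crD.png

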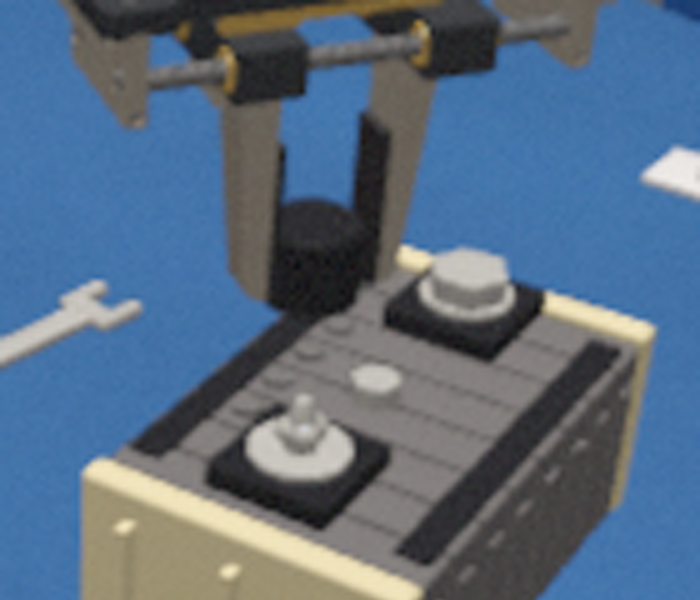

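The crop shows the cap held level, with its top centre near crop (322,222) and its bottom edge near y=312. The snap post below has its tip at (302,398) and flange at (300,450).

```bash
python3 - <<'E'
from h import *
s=load('scene1')
w=lambda u,v,z: world(s,300+(u+.5)/5-.5,110+(v+.5)/5-.5,z)
print('cap',w(320,226,.2194),w(322,222,.2194),'tip',w(302,396,.138),'fl',w(300,450,.115))
def q(box,zs):
    x0,y0,x1,y1=box
    P=np.array([world(s,u,v) for v in range(y0,y1) for u in range(x0,x1)])
    col=np.array([s['img'][v,u].max() for v in range(y0,y1) for u in range(x0,x1)])
    m=(P[:,2]>zs[0])&(P[:,2]<zs[1])&(col<60); Q=P[m]; print(m.sum(),Q.mean(0),Q.min(0),Q.max(0))
q((352,146,374,160),(.212,.224))
# cap side edges per row in dark mask
g=s['img'].max(2)
for v in range(146,174,3): print(v,[int(x) for x in g[v,350:382]])
E
```

```text
cap [0.60527268 0.03024503 0.2194    ] [0.60349057 0.03294196 0.2194    ] tip [0.59763161 0.03577924 0.138     ] fl [0.60135769 0.03332294 0.115     ]
160 [0.60319165 0.03319295 0.2174523 ] [0.58412896 0.01243873 0.21203049] [0.6158842  0.05445663 0.22322461]
146 [104, 102, 104, 102, 93, 69, 79, 146, 170, 169, 170, 167, 167, 170, 168, 168, 168, 168, 166, 170, 129, 40, 34, 36, 36, 29, 34, 85, 104, 103, 103, 104]
149 [104, 103, 104, 106, 88, 54, 104, 143, 145, 140, 134, 128, 126, 126, 135, 147, 162, 169, 169, 152, 104, 36, 36, 34, 35, 34, 44, 88, 104, 102, 107, 106]
152 [106, 105, 103, 102, 82, 44, 44, 48, 51, 46, 48, 52, 50, 46, 52, 51, 49, 48, 52, 59, 59, 40, 35, 34, 34, 33, 65, 95, 103, 105, 103, 124]
155 [103, 104, 104, 104, 78, 38, 47, 50, 48, 50, 45, 50, 50, 47, 49, 47, 51, 48, 52, 52, 53, 47, 47, 34, 34, 36, 82, 102, 104, 103, 101, 148]
158 [104, 105, 104, 94, 66, 35, 39, 44, 45, 52, 50, 59, 52, 56, 50, 53, 49, 46, 39, 43, 31, 34, 33, 31, 33, 47, 86, 104, 106, 104, 141, 166]
161 [100, 107, 104, 87, 55, 30, 29, 39, 37, 31, 34, 28, 21, 28, 32, 27, 29, 28, 34, 22, 25, 32, 35, 32, 36, 68, 94, 107, 105, 174, 223, 240]
164 [104, 106, 104, 79, 46, 37, 36, 28, 32, 36, 29, 32, 34, 31, 35, 32, 35, 29, 27, 32, 34, 30, 31, 32, 36, 78, 101, 101, 115, 129, 138, 142]
167 [106, 104, 105, 77, 36, 35, 31, 32, 35, 25, 29, 24, 31, 31, 34, 33, 36, 30, 28, 29, 26, 44, 78, 89, 99, 121, 131, 132, 134, 125, 108, 75]
170 [161, 153, 139, 89, 33, 31, 26, 35, 27, 33, 34, 28, 27, 33, 26, 35, 32, 28, 24, 27, 45, 103, 130, 134, 135, 131, 120, 83, 56, 50, 48, 54]
173 [168, 170, 170, 171, 167, 135, 77, 49, 42, 38, 45, 44, 37, 37, 57, 78, 106, 114, 119, 121, 117, 115, 122, 131, 133, 133, 96, 33, 33, 29, 38, 38]
```

move_arm:
  series:
    - [0.2, 0, 0, 1, 0]
    - [0.2, 0, 0, 2, 0]
    - [0.2, 0, 0, 1.3, 0]
    - [0.2, 0, 0, 0, 0]
    - [0.2, 0, 0, 0, 0]

```text
time_s: 6.7
tcp_pos: [0.5994, 0.0358, 0.1515]
ee_rot: [0.174, 0.985, -0.0, -0.0]
contact_force: [0.2, 0.4, -0.5]
width: 0.403
finger_force: 50.0
```

move_arm:
  series:
    - [0.2, 0, 0, 0, 0]
    - [0.2, 0, 0, 0, 0]

```text
time_s: 6.9
tcp_pos: [0.5999, 0.0359, 0.1524]
ee_rot: [0.174, 0.985, 0.0, 0.001]
contact_force: [1.1, 0.2, -0.2]
width: 0.405
finger_force: 50.0
```

```bash
python3 - <<'E'
from h import *
s=snap('scene','scene2'); d=snap('top','top2'); o=observe(); print(o['tcp_pos'],o['contact_force'],o['torque'],o['ee_rot'])
cv2.imwrite('pics/crE.png',cv2.resize(s['img'][140:230,320:410,::-1],None,fx=6,fy=6,interpolation=2))
E
```

```text
[0.59974568 0.03595231 0.15222614] [0.03464765 0.18638795 0.07905318] [ 0.05526198 -0.01876732  0.01590579] [1.73496220e-01 9.84834362e-01 2.23949799e-04 5.38894265e-04]
```

View pics/crE.png

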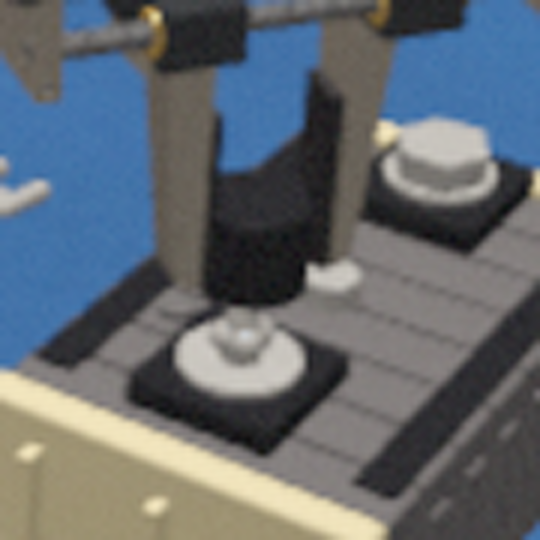

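Crop E: the cap hangs just above the pin. Its lower front edge bottoms out near (250,306), and the flange spans x 174–306 with its bottom near y=398. Next I'll project the expected outlines for comparison.

```bash
python3 - <<'E'
from h import *
s=load('scene2'); R=Rot.from_quat(s['rotation']).as_matrix(); f=200/np.tan(np.radians(s['fovy'])/2)
im=cv2.resize(s['img'][140:230,320:410,::-1],None,fx=8,fy=8,interpolation=2)[:600]
def circ(c,r,z,col):
    t=np.linspace(0,2*np.pi,200); P=np.c_[c[0]+r*np.cos(t),c[1]+r*np.sin(t),0*t+z]
    q=(P-s['position'])@R; u=f*q[:,0]/q[:,2]+s['cx']; v=f*q[:,1]/q[:,2]+s['cy']
    p=np.c_[(u-320+.5)*8,(v-140+.5)*8]; cv2.polylines(im,[p.astype(np.int32)],True,col,1)
post=(.5997,.0357); tcp=(.5998,.0359)
circ(post,.021,.115,(0,0,255)); circ(post,.003,.138,(0,0,255))
circ(tcp,.019,.1456,(0,255,255)); circ(tcp,.019,.1776,(0,255,255))
cv2.imwrite('pics/crF.png',im)
E
```

```text
(no output)
```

View pics/crF.png

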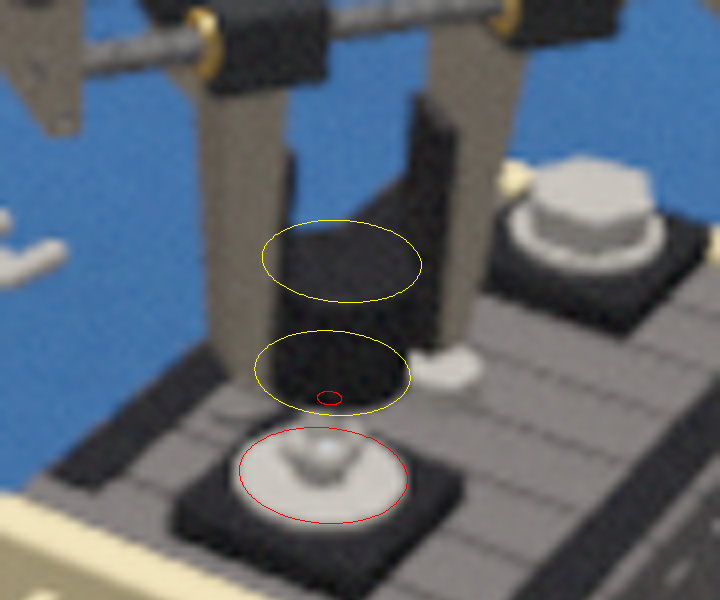

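The projected outlines match the flange and cap to about 1 px, so the alignment is good. I'll lower it onto the balls.

move_arm:
  series:
    - [0.2, 0, 0, 0.5, 0]
    - [0.2, 0, 0, 0.5, 0]
    - [0.2, 0, 0, 0.4, 0]
    - [0.2, 0, 0, 0, 0]
    - [0.2, 0, 0, 0, 0]
  force: 60

```text
time_s: 7.5
tcp_pos: [0.5993, 0.0358, 0.1374]
ee_rot: [0.174, 0.985, -0.0, -0.0]
contact_force: [0.0, 1.1, -1.2]
width: 0.4
finger_force: 60.0
```

move_arm:
  series:
    - [0.2, 0, 0, 0.2, 0]
    - [0.2, 0, 0, 0.2, 0]
    - [0.2, 0, 0, 0, 0]
    - [0.2, 0, 0, 0, 0]

```text
time_s: 7.9
tcp_pos: [0.5995, 0.0352, 0.1339]
ee_rot: [0.174, 0.985, -0.0, 0.0]
contact_force: [-1.5, -1.2, 2.5]
width: 0.402
finger_force: 60.0
```

Contact with the balls (Fz rising) at the expected height. Now I'll press.

move_arm:
  series:
    - [0.2, 0, 0, 0.1, 0]
    - [0.2, 0, 0, 0.1, 0]
    - [0.2, 0, 0, 0, 0]

```text
time_s: 8.2
tcp_pos: [0.6, 0.0352, 0.133]
ee_rot: [0.174, 0.985, 0.0, 0.001]
contact_force: [-2.3, -1.7, 9.6]
width: 0.401
finger_force: 60.0
```

move_arm:
  series:
    - [0.2, 0, 0, 0.1, 0]
    - [0.2, 0, 0, 0.1, 0]
    - [0.2, 0, 0, 0, 0]

```text
time_s: 8.5
tcp_pos: [0.5999, 0.0352, 0.1312]
ee_rot: [0.174, 0.985, 0.0, 0.001]
contact_force: [-2.7, -2.8, 9.7]
width: 0.399
finger_force: 60.0
```

move_arm:
  series:
    - [0.2, 0, 0, 0.1, 0]
    - [0.2, 0, 0, 0.1, 0]
    - [0.2, 0, 0, 0, 0]

```text
time_s: 8.8
tcp_pos: [0.5995, 0.0351, 0.1279]
ee_rot: [0.174, 0.985, -0.0, 0.0]
contact_force: [-0.8, -3.3, 3.3]
width: 0.399
finger_force: 60.0
```

move_arm:
  series:
    - [0.2, 0, 0, 0.2, 0]
    - [0.2, 0, 0, 0.2, 0]
    - [0.2, 0, 0, 0, 0]

```text
time_s: 9.1
tcp_pos: [0.5989, 0.0365, 0.1226]
ee_rot: [0.173, 0.985, 0.0, -0.001]
contact_force: [-0.2, -1.1, -3.2]
width: 0.401
finger_force: 60.0
```

move_arm:
  series:
    - [0.2, 0, 0, 0.15, 0]
    - [0.2, 0, 0, 0.1, 0]
    - [0.2, 0, 0, 0, 0]

```text
time_s: 9.4
tcp_pos: [0.5994, 0.0367, 0.1216]
ee_rot: [0.173, 0.985, 0.001, -0.0]
contact_force: [-1.7, -0.2, 3.3]
width: 0.403
finger_force: 60.0
```

move_arm:
  series:
    - [0.2, 0, 0, 0.1, 0]
    - [0.2, 0, 0, 0, 0]
    - [0.2, 0, 0, 0, 0]

```text
time_s: 9.7
tcp_pos: [0.5993, 0.0367, 0.1215]
ee_rot: [0.173, 0.985, 0.001, -0.0]
contact_force: [-5.7, -0.1, 11.5]
width: 0.401
finger_force: 60.0
```

move_arm:
  series:
    - [0.2, 0.05, 0, 0.05, 0]
    - [0.2, 0, 0, 0, 0]
    - [0.2, 0, 0, 0, 0]
    - [0.2, 0, 0, 0, 0]
    - [0.2, 0, 0, 0, 0]

```text
time_s: 10.2
tcp_pos: [0.5993, 0.0367, 0.1215]
ee_rot: [0.173, 0.985, 0.001, 0.0]
contact_force: [-4.2, 0.4, 12.9]
width: 0.403
finger_force: 60.0
```

```bash
python3 - <<'E'
from h import *
s=snap('scene','scene3'); o=observe(); print(o['tcp_pos'],o['contact_force'],o['width'])
cv2.imwrite('pics/crG.png',cv2.resize(s['img'][140:230,320:410,::-1],None,fx=6,fy=6,interpolation=2))
E
```

```text
[0.59936332 0.0367229  0.12151451] [-4.20120454  0.40474784 13.19580787] 0.4031867587797962
```

View pics/crG.png

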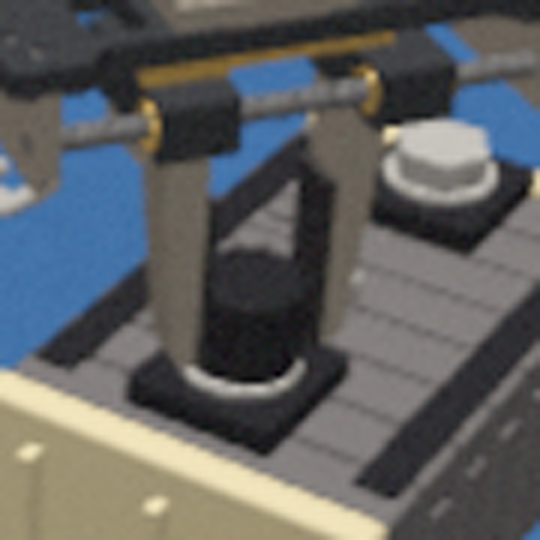

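The cap sits flat on the flange, with an even rim of steel around (245,380), and the arm is pushing down with 13 N.

```bash
python3 -c "
from cell import *
print(job_done())"
```

```text
the job is handed in; nothing more can be done
None
```

The wide black cap clicked past the balls and sits flat on the snap post's flange, and I handed the job in with it still gripped and pressed down at about 13 N; the narrower cap was left where it was.

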